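# Load, tilt and pin a curing jig, then switch on the lamp

### The job

Set every printed car body that is on the bench down flat and the right way up on the level tray of the tilting jig. Then pull the locking pin, raise the tray's front bar until the tray stands at the 40 degree notch (facing the lamp), and lock it there with the pin pushed fully home in the hole it came from. Only then flip the lamp's lever switch over to on, the side away from the robot, and leave the other things on the bench where they are.

Things in the scene. Friction and masses are not known exactly. Their poses are not given: they have to be found in the camera images.
- tray_mid (a point): centre of the tilting jig's tray floor (upper face), on the tilt axis, 120 mm above the bench. x across the tray, away from the robot; y along the axis; z up out of the floor; tilts with the tray. Floor 144 (x) by 250 mm (y); rims 10 mm high, 22 mm at +x. Holds three cars lying along x, 80 mm apart in y. Cheeks beside it: at y = 147 mm, 152 mm high, and y = -172 to -242 mm, 230 mm high.
- tray_bar (a point): middle of the tray's round handle bar, 14 mm thick, 140 mm long, parallel to the tilt axis and 140 mm in front of it (x = -140 mm, z = 0 in the tray's frame); arms hold it 60 mm either side of its middle; 55 mm clear of the front rim. Lift it in an arc about the axis to tilt the tray; it turns easily in a pinch from above.
- tray (a joint): tilt of the tray, rad: 0 level, growing as the front bar goes up. Travel -0.06 to 0.77. Friction hinge (0.4 N m, about 3 N at the bar): it stays where left. The index wheel at its -y end has tapered notches that meet the pin at 0, 0.349 and 0.698 rad (0, 20, 40 degrees); the pin goes home only within about 0.05 rad of a notch and draws the wheel the rest of the way.
- pin_grip (a point): centre of the black knob of the loose locking pin (90 g), z up along the pin. Knob 24 mm across, 40 mm high; under it a collar 30 mm across, 6 mm thick, then a shank 12 mm across, 45 mm long with a tapered foot: its lower end is 71 mm, the collar's underside 26 mm below this point. Starts home in the locking hole, holding the tray level.
- bridge_hole0 (a point): mouth of the locking hole: a vertical 15 mm through hole in the steel bridge over the index wheel, 230 mm above the bench, right above the tilt axis; z up, x and y as the jig's. Pin fully home in a notch: collar on the bridge, knob centre 26 mm above this point; on a tooth it stops up to 20 mm higher. Bridge 130 (x) by 70 mm (y), 20 mm thick.
- bridge_hole1 (a point): mouth of the parking hole, the same size, 70 mm nearer the robot in the same bridge; the pin can stand in it, collar on the bridge, clear of the wheel.
- car1_mid (a point): centre (18 mm up) of a loose grey resin car body, 100 mm long (x), 40 mm wide (y), 37 mm high, 80 g, z up out of its roof: hull with straight sides to 24 mm up, on it a cabin 46 by 32 mm. Two or three of car1 to car3 are there; an absent one reads None.
- car2_mid (a point): centre (18 mm up) of a loose grey resin car body, 100 mm long (x), 40 mm wide (y), 37 mm high, 80 g, z up out of its roof: hull with straight sides to 24 mm up, on it a cabin 46 by 32 mm. Two or three of car1 to car3 are there; an absent one reads None.
- car3_mid (a point): centre (18 mm up) of a loose grey resin car body, 100 mm long (x), 40 mm wide (y), 37 mm high, 80 g, z up out of its roof: hull with straight sides to 24 mm up, on it a cabin 46 by 32 mm. Two or three of car1 to car3 are there; an absent one reads None.
- switch_pivot (a point): pivot of the lamp's lever switch, 60 mm above the bench, on a fixed grey box 100 (x) by 65 (y) by 45 mm high; x is the direction in which the lever is thrown to on, roughly away from the robot; z up. Black cheeks, up to 73 mm above the bench, stand beside the lever's foot.
- toggle_tip (a point): end of the switch's lever, 82 mm from the pivot: black grip 22 mm across over the last 36 mm. The lever swings in the x-z plane of the pivot.
- toggle (a joint): lever angle from upright, rad: -0.48 off (leaning to -x, towards the robot), 0.48 on (leaning to +x, away). Over-centre: it falls by its own weight (140 g) to the side it is past upright and rests on that stop; pushing it at the grip takes about 1 N.
- cup: bystander, the blue cup, 76 mm across, 120 mm high; leave it in place
- thinner: bystander, the amber bottle, 60 mm across, 130 mm high; leave it in place
- tape: bystander, the roll of tape, 70 mm across, 22 mm high; leave it in place
- driver: bystander, the screwdriver, 150 mm long, lying; leave it in place
- pliers: bystander, the pliers, 150 mm long, lying; leave it in place
- paintpot: bystander, the paint pot, 56 mm across, 50 mm high; leave it in place
There are look-alikes about, which are no part of the job. What is shaped like the part that bears switch_pivot but turquoise is not meant.

How it is judged (in metres and radians):
On the way, in this order (a step that is already met when the one before it is completed fails the run):
1. every car body present lies flat on the level tray, let go (x of car1_mid in the frame of tray_mid between -0.075 and 0.075 m and y of car1_mid in the frame of tray_mid between -0.125 and 0.125 m and z of car1_mid in the frame of tray_mid between 0.012 and 0.024 m and angle between the z axis of each of car1_mid, car2_mid, car3_mid and the z axis of tray_mid, either way round below 0.15 rad and angle between each of car1_mid, car2_mid, car3_mid's own z axis and vertical below 1.3 rad and contact force between the fingers and car1 below 0.05 N and x of car2_mid in the frame of tray_mid between -0.075 and 0.075 m and y of car2_mid in the frame of tray_mid between -0.125 and 0.125 m and z of car2_mid in the frame of tray_mid between 0.012 and 0.024 m and contact force between the fingers and car2 below 0.05 N and x of car3_mid in the frame of tray_mid between -0.075 and 0.075 m and y of car3_mid in the frame of tray_mid between -0.125 and 0.125 m and z of car3_mid in the frame of tray_mid between 0.012 and 0.024 m and contact force between the fingers and car3 below 0.05 N and value of joint tray below 0.12 rad), for 0.3 s.
2. the pin is out and the tray is swung up to about 40 degrees (value of joint tray between 0.62 and 0.77 rad and not (z of pin_grip in the frame of bridge_hole0 below 0.032 m and x of pin_grip in the frame of bridge_hole0 between -0.008 and 0.008 m and y of pin_grip in the frame of bridge_hole0 between -0.008 and 0.008 m)), for 0.1 s.
3. the pin is fully home in the locking hole with the tray at 40 degrees, let go (value of joint tray between 0.62 and 0.77 rad and z of pin_grip in the frame of bridge_hole0 below 0.032 m and x of pin_grip in the frame of bridge_hole0 between -0.008 and 0.008 m and y of pin_grip in the frame of bridge_hole0 between -0.008 and 0.008 m and contact force between the fingers and pin below 0.05 N), for 0.3 s.
4. the lamp's lever is over on the on side (value of joint toggle above 0.35 rad), for 0.2 s.
At the end, for the whole second after the job is handed in: Every car body present is at rest on the tray floor, flat (within 0.15 rad) and roof up; tray at 0.62 to 0.77 rad; pin home in the locking hole (knob centre at most 6 mm above home, within 8 mm sideways in x and in y); lever past 0.35 rad on the on side (x of car1_mid in the frame of tray_mid between -0.075 and 0.075 m and y of car1_mid in the frame of tray_mid between -0.125 and 0.125 m and z of car1_mid in the frame of tray_mid between 0.012 and 0.024 m and angle between the z axis of each of car1_mid, car2_mid, car3_mid and the z axis of tray_mid, either way round below 0.15 rad and angle between each of car1_mid, car2_mid, car3_mid's own z axis and vertical below 1.3 rad and contact force between the fingers and car1 below 0.05 N and x of car2_mid in the frame of tray_mid between -0.075 and 0.075 m and y of car2_mid in the frame of tray_mid between -0.125 and 0.125 m and z of car2_mid in the frame of tray_mid between 0.012 and 0.024 m and contact force between the fingers and car2 below 0.05 N and x of car3_mid in the frame of tray_mid between -0.075 and 0.075 m and y of car3_mid in the frame of tray_mid between -0.125 and 0.125 m and z of car3_mid in the frame of tray_mid between 0.012 and 0.024 m and contact force between the fingers and car3 below 0.05 N and value of joint tray between 0.62 and 0.77 rad and z of pin_grip in the frame of bridge_hole0 below 0.032 m and x of pin_grip in the frame of bridge_hole0 between -0.008 and 0.008 m and y of pin_grip in the frame of bridge_hole0 between -0.008 and 0.008 m and value of joint toggle above 0.35 rad and linear speed of each of pin, car1, car2, car3 below 0.02 m/s); the robot touches nothing.
It fails at once if a bystander (cup, bottle, tape roll, screwdriver, pliers or paint pot) is moved more than 6 cm (distance of any of cup, thinner, tape, driver, pliers, paintpot from where it was at the start of the episode above 0.06 m).
Of car1, car2, car3 only 2 to 3 are there at a start; the rules pass over those that are not, and their reading is None.
At some moment in a run one of car1, car2, car3 may be knocked a few centimetres aside while the robot is not near it.
It also fails if it takes over 210 s, if anything falls off the work surface, if the arm or the gripper's body presses on something with over 40 N, if the wrist force passes 120 N, or if a joint passes its speed limit or range.

### The arm

A 6-joint arm with a two-finger parallel gripper is mounted at the origin on the work surface. World frame = base frame: x ahead of the robot, y to its left, z up, the work surface at z = 0. Lengths are in mm, angles in rad, forces in N, time in s.
With the tool pointing down it reaches from about 300 to 775 mm from the base axis. Payload 14.6 kg.
Tool frame: the origin (TCP) lies at the very end of the fingers, on their centre line; the grasp point (between the pads) lies 19 mm behind it; z points along the fingers, y is the line along which they close (so a half turn about z gives the same grasp; the last joint's range is limited). The gripper opens to 94 mm and grips with 3 to 60 N. Pads are 16 mm wide; open, the fingers measure 119 mm over their backs; the gripper's body (75 mm by 177 mm) begins 78 mm behind the grasp point.
Start: joints at [-1.314, 0.3, 1.521, -0, 1.321, -0.067], TCP at [174.987, -521.41, 205.446] pointing down, gripper open.
Joint ranges: [-3.03, 3.03], [-0.79, 2.21], [0.23, 2.52], [-1.04, 4.18], [0, 3.07], [-2.55, 2.55]. Speed limits (rad/s): [2.22, 2.22, 2.57, 3.14, 3.14, 3.14].

### API

Orientations are given as [roll, pitch, yaw] about the fixed x, y, z axes, in that order (R = Rz(yaw) Ry(pitch) Rx(roll)).
In Python, from cell import manip gives the robot as it stands.
- The arm moves only by the tool servo_tool, never from a script. Its argument "motion" is a list that holds one entry, the list of rows, each a list of 7 numbers: the shift along the world's x, y, z as a fraction of full scale, then the turn, a rotation vector about the world's x, y, z as a fraction of full scale, then the closure, from 0 (fully open) to 1 (shut). In form: [[[x, y, z, rx, ry, rz, gripper], ...]]. A call has 1 to 10 rows; each row is the pose to reach, as a shift and turn from the pose commanded when the call began, turning the shorter way round; what a row does not reach only later rows make up. Full scale, the value 1, is 0.5 m for a shift and pi rad for a turn. A row lasts 1/10 s, in which the tool goes at most 50 mm and 8.59 degrees, less where a joint would pass 70% of its speed; a pose out of reach is approached as far as the arm can. A call with a number of a shift or a turn outside -1 to 1 is refused whole. A call with a gripper value outside its range is refused whole. The fingers move at their own pace and stop on an object; "newtons" is the grip in N (left out, the last holds). Time passes only in rows, so rows that repeat a pose let the fingers close. It gives the time, the measured TCP pose, the force, the opening and the grip force at its end, in the units of the state.
- manip.read_state(): the state, without advancing time (a new reading comes with each control period).
- manip.camera(name): name is "scene" or "top" or "wrist"; returns a dict with "frame" (420x560x3 uint8, red, green, blue), "range_z" (420x560 float32, mm along the optical axis (not along the pixel's ray), 0 where there is no reading), "vfov" (degrees; the focal length in pixels is half the picture's height over the tangent of half this angle, whatever the lens; pixels are square), "cx", "cy" (the principal point, pixels), "cam_to_world" (4x4, takes a point from camera to world coordinates). Camera axes: x right, y down, z forward; pixel columns grow to the right and rows downward; lengths in mm; the calibration is good to about 2 mm. A picture is of the moment at which its call begins.
- manip.sign_off(): hands the job in; it is judged then, once.
The state is a dict: "clock": time; "joints": joint angles; "qd": joint speeds; "effort": joint torques, N m; "eef_pos": TCP position; "eef_rot": TCP orientation; "wrist_force": force on the tool from outside, world axes, zero at the start; "moment": the same for the moment, N m; "finger_gap": finger opening in mm; "finger_force": force on a finger pad.
Only numpy, scipy, OpenCV 4.12 (cv2) and the standard library are available. Lean on these libraries where they do the work, as an engineer would, in place of code of your own. Each camera call takes 0.05 s, during which the arm holds its last target. There are 200 camera calls.

## Working session

There is one attempt and no reset: what is moved stays moved. The work goes in short steps, Python scripts to look and compute and a tool call to move; the robot and the scene stay as the last step left them, time stands still between calls to the robot, and variables do not carry over. Pictures are saved under pics/ and viewed, at most 14 in all, crops included, and the job is handed in when it is done.

Besides the shell and the picture viewer there is one more tool, called after "Call:" in YAML: its name, and indented under it one key for each argument. servo_tool: Moves the arm, as the interface text tells. Its arguments: {"type":"object","properties":{"motion":{"type":"array"},"newtons":{"type":"number"}},"required":["motion"]}

```bash
mkdir -p pics; cat > h.py <<'E'
import numpy as np, cv2
from cell import manip
def cam(n):
    c=manip.camera(n); h=c["frame"].shape[0]
    c["f"]=h/2/np.tan(np.radians(c["vfov"])/2); return c
def save(c,name,box=None,s=1):
    im=c["frame"][:,:,::-1]
    if box: im=im[box[1]:box[3],box[0]:box[2]]
    cv2.imwrite("pics/"+name,cv2.resize(im,None,fx=s,fy=s,interpolation=cv2.INTER_CUBIC))
def cloud(c):
    z=c["range_z"].astype(float); v,u=np.indices(z.shape)
    p=np.stack([(u-c["cx"])/c["f"]*z,(v-c["cy"])/c["f"]*z,z,np.ones_like(z)],-1)
    w=(p@np.array(c["cam_to_world"]).T)[...,:3]; w[z==0]=np.nan; return w
def ray(c,u,v,z):
    M=np.array(c["cam_to_world"]); d=M[:3,:3]@[(u-c["cx"])/c["f"],(v-c["cy"])/c["f"],1]
    return M[:3,3]+d*(z-M[2,3])/d[2]
E
python3 - <<'E'
from h import *
import pickle
for n in("scene","top"):
    c=cam(n); save(c,n+"0.png",s=1.4); pickle.dump(c,open(n+"0.pkl","wb")); print(n,c["f"],c["cx"],c["cy"],np.round(c["cam_to_world"],2))
s=manip.read_state(); print(s)
E
```

```text
scene 441.99433210018094 280.35578659131016 213.74172735743284 [[ 1.00000e-02  5.70000e-01 -8.20000e-01  1.55374e+03]
 [ 1.00000e+00 -1.00000e-02  0.00000e+00 -3.30000e+01]
 [-0.00000e+00 -8.20000e-01 -5.70000e-01  9.25310e+02]
 [ 0.00000e+00  0.00000e+00  0.00000e+00  1.00000e+00]]
top 452.10505978328257 280.0560287568263 210.61262284449717 [[-0.00000e+00 -9.80000e-01  1.90000e-01  1.63170e+02]
 [-1.00000e+00  0.00000e+00 -1.00000e-02  3.58000e+00]
 [ 0.00000e+00 -1.90000e-01 -9.80000e-01  1.74259e+03]
 [ 0.00000e+00  0.00000e+00  0.00000e+00  1.00000e+00]]
{'clock': 0.1, 'joints': array([-1.31361580e+00,  3.00409261e-01,  1.52155509e+00,  1.64335327e-05,
        1.32070984e+00, -6.65793402e-02]), 'qd': array([-0.00083086, -0.00116413, -0.00240894,  0.00110574, -0.00096281,
        0.00231414]), 'effort': array([-1.76589194e-03, -5.32649624e+01, -3.53288019e+01,  7.08762067e-02,
        2.34931108e-02, -6.76391073e-05]), 'eef_pos': array([ 174.92076483, -521.17542465,  204.93124919]), 'eef_rot': array([-3.14051457e+00, -8.78374214e-05,  3.23755740e-01]), 'wrist_force': array([-1.13110468, -0.65760905, -0.33384799]), 'moment': array([ 0.02007286, -0.00583696, -0.00309289]), 'finger_force': 0.0, 'finger_gap': 93.6904913482874}
```

View pics/scene0.png

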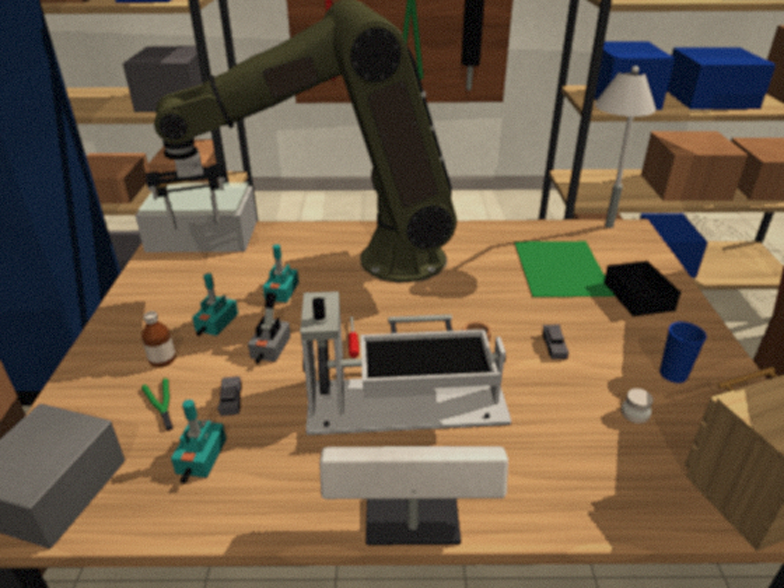

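View pics/top0.png

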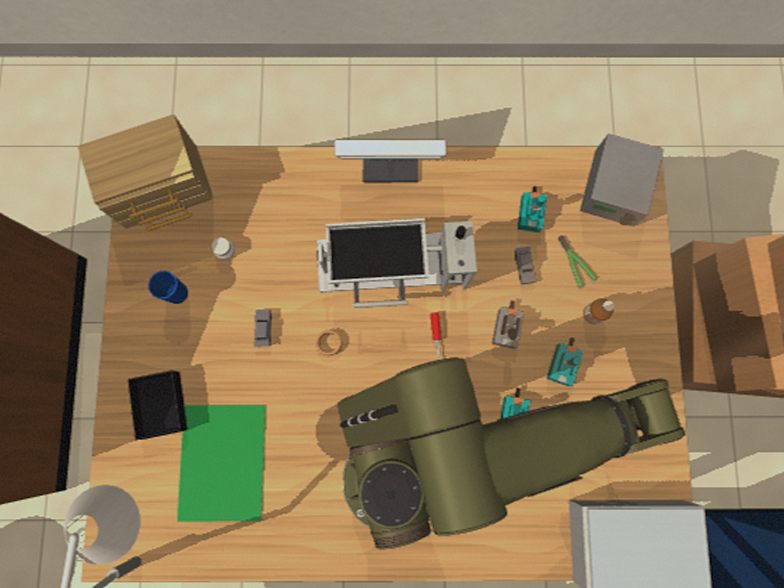

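The scene and top views show two grey cars: scene (555,341) / top (262,328), and scene (230,395) / top (525,265). The jig is at top (377,250), with its pin at (460,232). The grey switch is at top (508,325). Look-alikes are the turquoise switches at top (532,210), (566,362) and (516,405), which I reject by colour.

```bash
python3 - <<'E'
from h import *
import pickle
T=pickle.load(open("top0.pkl","rb")); S=pickle.load(open("scene0.pkl","rb"))
def crop(c,b,s): return cv2.resize(c["frame"][b[1]:b[3],b[0]:b[2],::-1],s,interpolation=cv2.INTER_CUBIC)
A=crop(T,(170,205,220,255),(390,290)); 
A=np.hstack([crop(T,(160,205,215,260),(290,290)),crop(T,(345,160,400,215),(290,290)),crop(T,(310,150,345,210),(200,290))])
B=np.hstack([crop(S,(370,215,425,270),(290,290)),crop(S,(140,250,195,305),(290,290)),crop(S,(165,200,215,272),(200,290))])
cv2.imwrite("pics/crop1.png",np.vstack([A,B]))
for n,c in(("top",T),("scene",S)):
    w=cloud(c); z=w[...,2]
    boxes={"carA":(175,215,200,255),"carB":(360,170,390,210)} if n=="top" else {"carA":(385,228,408,258),"carB":(150,265,178,298)}
    for k,b in boxes.items():
        m=np.zeros(z.shape,bool); m[b[1]:b[3],b[0]:b[2]]=1; m&=(z>10)&(z<60)
        p=w[m]; r=cv2.minAreaRect(p[:,:2].astype(np.float32)); print(n,k,np.round(r[0]),np.round(r[1]),r[2],np.percentile(p[:,2],[5,25,50,75,95]).round())
        q=p[p[:,2]>29]
        if len(q)>5: print("  hi",len(q),len(p),np.round(q.mean(0)),[np.round(x,1) for x in cv2.minAreaRect(q[:,:2].astype(np.float32))[:2]])
w=cloud(T)
# unknown objects: print connected blobs 8<z<80
m=((w[...,2]>10)&(w[...,2]<130)).astype(np.uint8)
n,l,st,ce=cv2.connectedComponentsWithStats(m)
for i in range(1,n):
    if st[i,4]>25: 
        p=w[l==i]; print(st[i],np.round(np.median(p,0)), p.min(0).round(),p.max(0).round())
E
```

```text
top carA [412. 342.] [137.  60.] 1.7217122316360474 [14. 21. 26. 33. 40.]
  hi 111 287 [398. 349.  35.] [array([405.5, 346.8]), array([36. , 97.8])]
top carB [ 596. -370.] [ 80. 132.] 85.14575958251953 [14. 21. 27. 33. 39.]
  hi 110 293 [ 592. -378.   35.] [array([ 587.1, -377.5]), array([90.2, 36.3])]
scene carA [408. 355.] [108.  41.] 0.6293213963508606 [14. 23. 26. 33. 38.]
  hi 111 307 [404. 354.  35.] [array([399. , 356.7]), array([75.9, 38.6])]
scene carB [ 583. -376.] [109.  43.] 9.767626762390137 [15. 23. 26. 35. 38.]
  hi 150 376 [ 597. -372.   35.] [array([ 602. , -371.3]), array([69.5, 33.9])]
[ 79  91  73  74 973] [742. 573.  69.] [675. 508.  10.] [948. 775. 130.]
[ 415   95   59   66 2688] [ 802. -638.  107.] [ 695. -754.   10.] [ 936. -545.  126.]
[242 112  72  18 583] [864.   2.  15.] [ 831. -133.   10.] [899. 142. 129.]
[370 133  21  32 453] [ 727. -396.   44.] [ 683. -442.   10.] [ 813. -363.  130.]
[ 96 139  26  12 100] [730. 639. 115.] [711. 590.  96.] [750. 683. 130.]
[ 227  158  109   62 3723] [580.  25. 119.] [ 445. -212.   10.] [679. 204. 130.]
[400 168  26  37
[... 467 characters left out ...]
 12  26 282] [406. 347.  27.] [357. 328.  11.] [456. 370.  45.]
[307 223   9  34 143] [ 408. -128.   21.] [ 321. -140.   12.] [ 448. -110.   32.]
[226 236  18  18 111] [366. 170.  21.] [332. 136.  12.] [398. 202.  32.]
[391 241  26  35 520] [ 301. -465.   45.] [ 247. -518.   11.] [ 377. -425.  129.]
[ 92 264  42  50 637] [201. 630.  45.] [110. 542.  10.] [287. 692.  74.]
[358 277  21  22 256] [ 196. -330.   44.] [ 163. -370.   11.] [ 241. -297.  123.]
[246 327  18  48 265] [-24.  98.  14.] [-108.   57.   10.] [ 58. 121.  74.]
[ 408  356   96   64 1262] [ -82. -478.   93.] [-251. -773.   10.] [ -47. -467.  130.]
[ 84 398  17  15 131] [-195.  647.   70.] [-212.  642.   10.] [-186.  673.  129.]
```

View pics/crop1.png

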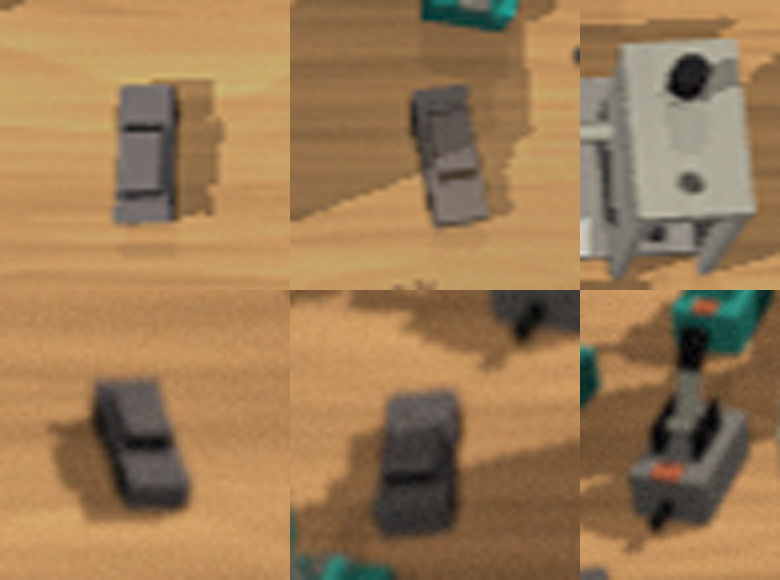

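The close crop confirms both cars stand roof up, and that the grey box with orange marker is the true switch, with its lever leaning towards the robot. Next I measure the jig.

```bash
python3 - <<'E'
from h import *
import pickle
T=pickle.load(open("top0.pkl","rb")); S=pickle.load(open("scene0.pkl","rb"))
wt=cloud(T)
def rect(c,m,z,name):
    m=m.astype(np.uint8); n,l,st,ce=cv2.connectedComponentsWithStats(m); i=1+np.argmax(st[1:,4])
    v,u=np.nonzero(l==i); P=np.array([ray(c,a,b,z)[:2] for a,b in zip(u,v)],np.float32)
    r=cv2.minAreaRect(P); print(name,len(u),P.mean(0).round(1),np.round(r[0],1),np.round(r[1],1),round(r[2],2)); return r
for n,c in(("top",T),("scene",S)):
    w=cloud(c);g=c["frame"].astype(int).max(2);z=w[...,2];x,y=w[...,0],w[...,1]
    jig=(x>440)&(x<700)&(y>-240)&(y<200)
    rect(c,jig&(g<60)&(abs(z-120)<12)&(y>-120),120,n+" floor")
    rect(c,jig&(abs(z-230)<7)&(y<-100),230,n+" bridge")
    k=jig&(z>240)&(y<-100); p=w[k]; print("pin",len(p),np.median(p,0).round(1),p.max(0).round(),)
    rect(c,jig&(z>268)&(y<-100),276,n+" knobtop")
    rect(c,jig&(z>95)&(z<150)&(x<478),127,n+" bar")
    rect(c,jig&(z>235)&(g<70)&(y<-100),256,n+" knobdark")
# switch: lever tip black grip
for n,c,b in(("top",T,(350,210,378,252)),("scene",S,(165,200,215,262))):
    w=cloud(c);m=np.zeros(w.shape[:2],bool);m[b[1]:b[3],b[0]:b[2]]=1
    k=m&(w[...,2]>95)&(w[...,2]<150);print("tip",k.sum(),w[k].mean(0).round(1),w[k].max(0).round(),w[k].min(0).round())
    rect(c,m&(abs(w[...,2]-45)<4),45,n+" box")
# hole1 dark in top
b=T["frame"][180:200,322:340].max(2); print(b[:, :])
E
```

```text
top floor 2242 [593.6  37. ] [594.8  37.5] [134.9 240.2] 3.67
top bridge 646 [ 573.3 -173.1] [ 576.9 -173. ] [131.7  70.6] 3.53
pin 57 [ 603.8 -169.6  272.5] [ 620. -159.  279.]
top knobtop 40 [ 606.6 -170.9] [ 606.9 -171.2] [21.6 22.4] 45.37
top bar 170 [456.2  27.8] [459.5  26.2] [134.4  29.5] 89.97
top knobdark 46 [ 606.9 -170.5] [ 605.9 -171.7] [20.5 28.6] 88.81
scene floor 2096 [585.7  38.9] [583.5  39.7] [110.5 240.3] 3.42
scene bridge 633 [ 589.  -167.2] [ 583.  -169.2] [140.7  68.8] 3.84
pin 133 [ 616.3 -166.3  264. ] [ 622. -155.  279.]
scene knobtop 58 [ 614.7 -165.9] [ 615.5 -166.3] [32.9 20.7] 4.9
scene bar 218 [465.4  32. ] [470.6  31.6] [ 35.6 140.3] 3.53
scene knobdark 116 [ 609.7 -167.4] [ 608.7 -166.9] [69.  18.4] 5.64
tip 45 [ 374.6 -314.   126.7] [ 392. -304.  141.] [ 360. -324.  106.]
top box 199 [ 404.8 -319.3] [ 404.6 -322.1] [ 64.1 101.1] 77.24
tip 87 [ 382.6 -309.9  118.1] [ 394. -299.  139.] [ 363. -322.   95.]
scene box 236 [ 423.2 -314.9] [ 407.8 -316.4] [ 65.9 111.5] 77.17
[[172 176 177 170 161 161 164 165 163 169 175 174 173 173 174 174 170 156]
 [174 178
[... 716 characters left out ...]
172 174 175 174 172 170]
 [176 175 175 177 177 174 175 175 180 178 174 172 172 176 175 172 174 172]
 [179 175 175 175 177 172 174 177 176 175 175 174 173 175 174 174 173 173]
 [176 177 176 174 175 174 176 178 178 179 181 177 177 177 178 176 176 176]
 [183 183 182 181 182 169 155 158 161 154 137 135 135 137 126 114 114 110]
 [119 109  97  95  96  91  88  92  94  92  84  85  89 106 109 105  99 113]
 [ 96  91 103 124 129 136 148 117  63  66  65  97 125 128 124 102 111 136]
 [ 87  54  72 124 150 149 151 128  72  61  97 128 127 124 116 105 126 148]
 [ 60  45  71 121 152 151 149 127  74  60  97 130 129 120 103 116 140 147]
 [ 64  35  77 128 148 149 151 130  81  94 127 127 124 110 107 127 143 143]]
```

Call:
servo_tool:
  motion:
    - [[0.1,0.036,0.09,0,0,-0.05,0],[0.2,0.072,0.09,0,0,-0.05,0],[0.3,0.11,0.09,0,0,-0.05,0],[0.4,0.145,0.09,0,0,-0.05,0],[0.5,0.18,0.09,0,0,-0.05,0],[0.6,0.22,0.09,0,0,-0.05,0],[0.7,0.25,0.09,0,0,-0.05,0],[0.8,0.288,0.09,0,0,-0.05,0],[0.8,0.288,0.09,0,0,-0.05,0],[0.8,0.288,0.09,0,0,-0.05,0]]
  newtons: 20

```text
clock: 1.1
eef_pos: [578.3, -374.6, 248.6]
eef_rot: [-3.14, 0.001, 0.171]
wrist_force: [-0.6, -1.0, -0.1]
finger_gap: 93.8
finger_force: 0.0
```

```bash
cat >> h.py <<'E'
def carfit(c,near,r=90,lo=8,hi=50,base=0):
    """car pose from depth cloud: minAreaRect of points above base"""
    w=cloud(c); z=w[...,2]-base
    m=((z>lo)&(z<hi)&(np.hypot(w[...,0]-near[0],w[...,1]-near[1])<r)).astype(np.uint8)
    n,l,st,ce=cv2.connectedComponentsWithStats(m); i=1+np.argmax(st[1:,4]); p=w[l==i]
    t=p[p[:,2]-base>18]
    out=[]
    for q in (p,t):
        (a,b),(s1,s2),g=cv2.minAreaRect(q[:,:2].astype(np.float32)); 
        if s1<s2: g+=90; s1,s2=s2,s1
        out.append([round(float(x),1) for x in (a,b,s1,s2,(g+90)%180-90)])
    return out,len(p),np.percentile(p[:,2],[50,95]).round(1)
E
python3 - <<'E'
from h import *
s=manip.read_state(); print(s["clock"],s["eef_pos"].round(1),s["eef_rot"].round(3))
c=cam("wrist"); save(c,"w1.png"); print(carfit(c,(582,-377))); print(np.round(c["cam_to_world"],2),c["f"])
t=cam("top"); save(t,"top1.png",s=1.4)
E
```

```text
1.1 [ 578.3 -374.6  248.6] [-3.14e+00  1.00e-03  1.71e-01]
([[585.3, -379.3, 101.3, 41.6, 8.9], [585.3, -379.4, 101.2, 41.6, 9.0]], 3175, array([28.4, 38.8]))
[[ 1.7000e-01 -9.5000e-01 -2.5000e-01  6.5058e+02]
 [-9.9000e-01 -1.7000e-01 -4.0000e-02 -3.6286e+02]
 [-0.0000e+00  2.5000e-01 -9.7000e-01  4.2883e+02]
 [ 0.0000e+00  0.0000e+00  0.0000e+00  1.0000e+00]] 360.4769347337194
```

View pics/w1.png

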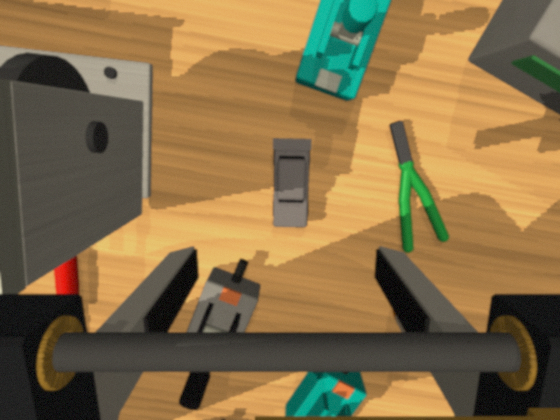

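View pics/top1.png

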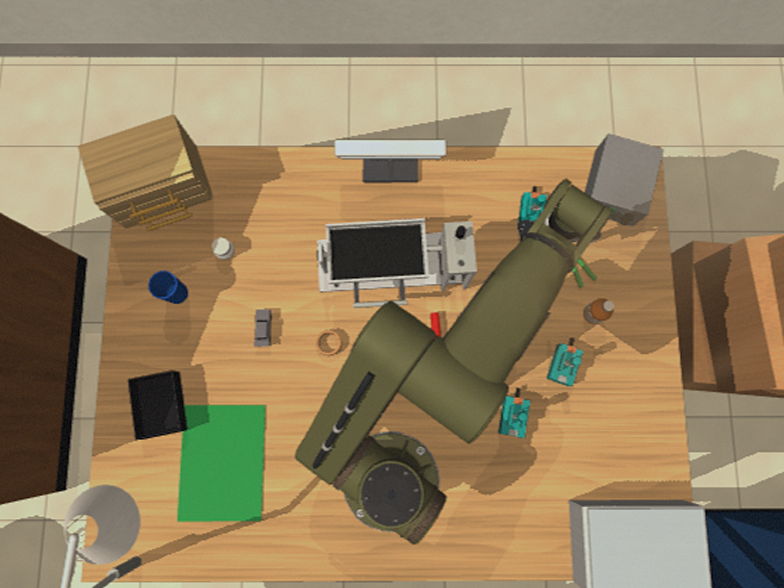

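The wrist view shows car B right way up at pixel (291,183), free between the fingers. The top view with the arm moved away shows no third car, so there are two.

Call:
servo_tool:
  motion:
    - [[0.014,-0.009,-0.08,0,0,-0.004,0],[0.014,-0.009,-0.16,0,0,-0.004,0],[0.014,-0.009,-0.24,0,0,-0.004,0],[0.014,-0.009,-0.32,0,0,-0.004,0],[0.014,-0.009,-0.38,0,0,-0.004,0],[0.014,-0.009,-0.4,0,0,-0.004,0],[0.014,-0.009,-0.4,0,0,-0.004,0],[0.014,-0.009,-0.4,0,0,-0.004,0]]

```text
clock: 2.0
eef_pos: [582.3, -382.8, 52.6]
eef_rot: [3.14, -0.002, 0.154]
wrist_force: [0.1, -0.8, 0.1]
finger_gap: 93.9
finger_force: 0.0
```

```bash
python3 - <<'E'
from h import *
c=cam("wrist"); print(carfit(c,(585,-379)))
s=manip.read_state(); print(s["clock"],s["eef_pos"].round(1),s["eef_rot"].round(3))
E
```

```text
([[585.2, -378.9, 102.0, 42.0, 8.9], [585.2, -378.9, 102.0, 42.0, 8.9]], 10527, array([28.7, 38.8]))
2.05 [ 582.5 -382.8   52.9] [ 3.139e+00 -2.000e-03  1.540e-01]
```

Call:
servo_tool:
  motion:
    - [[0.006,0.007,-0.03,0,0,0,0],[0.006,0.007,-0.06,0,0,0,0],[0.006,0.007,-0.085,0,0,0,0],[0.006,0.007,-0.088,0,0,0,0],[0.006,0.007,-0.088,0,0,0,1],[0.006,0.007,-0.088,0,0,0,1],[0.006,0.007,-0.088,0,0,0,1],[0.006,0.007,-0.088,0,0,0,1],[0.006,0.007,-0.088,0,0,0,1],[0.006,0.007,-0.088,0,0,0,1]]
  newtons: 20

```text
clock: 3.05
eef_pos: [585.0, -378.4, 6.6]
eef_rot: [3.141, -0.0, 0.154]
wrist_force: [0.2, -1.0, 0.1]
finger_gap: 49.2
finger_force: 0.0
```

Call:
servo_tool:
  motion:
    - [[0,0,0,0,0,0,1],[0,0,0,0,0,0,1],[0,0,0,0,0,0,1],[0,0,0,0,0,0,1]]
  newtons: 20

```text
clock: 3.45
eef_pos: [585.0, -378.4, 6.5]
eef_rot: [3.142, -0.0, 0.154]
wrist_force: [-0.1, 0.1, 1.1]
finger_gap: 40.1
finger_force: 20.0
```

Call:
servo_tool:
  motion:
    - [[0,0,0.04,0,0,0,1],[0,0,0.12,0,0,0,1],[0,0,0.2,0,0,0,1],[0,0,0.28,0,0,0,1],[0,0,0.36,0,0,0,1],[0,0,0.44,0,0,0,1],[0,0,0.52,0,0,0,1],[0,0,0.6,0,0,0,1],[0,0,0.64,0,0,0,1],[0,0,0.64,0,0,0,1]]

```text
clock: 4.45
eef_pos: [585.4, -378.7, 329.7]
eef_rot: [3.138, -0.004, 0.154]
wrist_force: [-0.1, -0.2, -1.2]
finger_gap: 39.8
finger_force: 20.0
```

Call:
servo_tool:
  motion:
    - [[0.01,0.08,0,0,0,-0.01,1],[0.02,0.17,0,0,0,-0.02,1],[0.03,0.26,0,0,0,-0.029,1],[0.043,0.35,0,0,0,-0.029,1],[0.043,0.44,0,0,0,-0.029,1],[0.043,0.53,0,0,0,-0.029,1],[0.043,0.62,0,0,0,-0.029,1],[0.043,0.69,0,0,0,-0.029,1],[0.043,0.723,0,0,0,-0.029,1],[0.043,0.723,0,0,0,-0.029,1]]

```text
clock: 5.45
eef_pos: [606.3, -15.3, 325.1]
eef_rot: [-3.141, 0.002, 0.065]
wrist_force: [-0.4, -0.6, -0.1]
finger_gap: 40.1
finger_force: 20.0
```

```bash
python3 - <<'E'
from h import *
s=manip.read_state(); print(s["clock"],s["eef_pos"].round(1),s["eef_rot"].round(3),s["finger_gap"])
c=cam("wrist"); save(c,"w2.png"); w=cloud(c)
m=(abs(w[...,2]-120)<6)&(c["frame"].max(2)<60)
n,l,st,ce=cv2.connectedComponentsWithStats(m.astype(np.uint8)); print([(list(st[i]),w[l==i].min(0).round(),w[l==i].max(0).round(),np.median(w[l==i],0).round()) for i in range(1,n) if st[i,4]>300])
E
```

```text
5.45 [606.3 -15.3 325.1] [-3.141e+00  2.000e-03  6.500e-02] 40.095154413088515
[([np.int32(121), np.int32(134), np.int32(231), np.int32(122), np.int32(18731)], array([523., -86., 119.]), array([670., 160., 125.]), array([614.,  72., 122.]))]
```

View pics/w2.png

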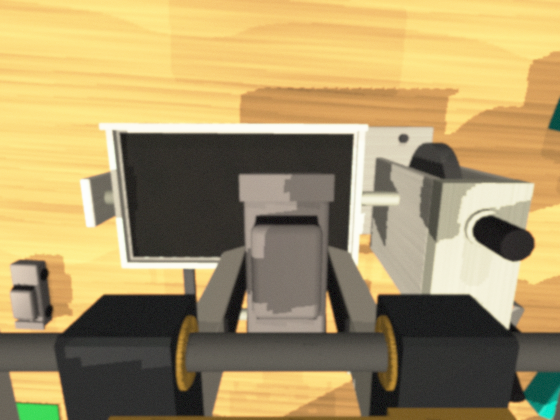

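The wrist view shows the held car over the tray at pixel (285,250), the tray floor clear, and the pin at right (500,235).

Call:
servo_tool:
  motion:
    - [[0,0,-0.08,0,0,0,1],[0,0,-0.16,0,0,0,1],[0,0,-0.24,0,0,0,1],[0,0,-0.32,0,0,0,1],[0,0,-0.36,0,0,0,1],[0,0,-0.38,0,0,0,1],[0,0,-0.39,0,0,0,1],[0,0,-0.396,0,0,0,1],[0,0,-0.396,0,0,0,1],[0,0,-0.396,0,0,0,1]]

```text
clock: 6.5
eef_pos: [606.9, -17.0, 129.4]
eef_rot: [3.141, -0.001, 0.063]
wrist_force: [0.1, -0.4, 0.2]
finger_gap: 39.8
finger_force: 20.0
```

Call:
servo_tool:
  motion:
    - [[0,0,0,0,0,0,0.6],[0,0,0,0,0,0,0.3],[0,0,0,0,0,0,0.05],[0,0,0,0,0,0,0.05],[0,0,0,0,0,0,0.05],[0,0,0,0,0,0,0.05]]

```text
clock: 7.1
eef_pos: [606.5, -16.9, 128.4]
eef_rot: [3.142, 0.0, 0.063]
wrist_force: [-0.5, 0.5, 0.2]
finger_gap: 76.2
finger_force: 0.0
```

Call:
servo_tool:
  motion:
    - [[0,0,0.05,0,0,0,0.05],[0,0,0.13,0,0,0,0],[0,0,0.21,0,0,0,0],[0,0,0.29,0,0,0,0],[-0.04,0.07,0.3,0,0,-0.005,0],[-0.08,0.15,0.3,0,0,-0.01,0],[-0.12,0.23,0.3,0,0,-0.01,0],[-0.16,0.31,0.3,0,0,-0.01,0],[-0.2,0.39,0.3,0,0,-0.01,0],[-0.24,0.47,0.3,0,0,-0.01,0]]

```text
clock: 8.1
eef_pos: [485.4, 219.5, 278.6]
eef_rot: [-3.141, -0.0, 0.031]
wrist_force: [0.6, 1.1, 0.3]
finger_gap: 94.0
finger_force: 0.0
```

Call:
servo_tool:
  motion:
    - [[-0.05,0.08,0,0,0,0,0],[-0.1,0.16,0,0,0,0,0],[-0.15,0.23,-0.05,0,0,0,0],[-0.16,0.26,-0.1,0,0,0,0],[-0.16,0.26,-0.1,0,0,0,0],[-0.16,0.26,-0.1,0,0,0,0]]

```text
clock: 8.7
eef_pos: [406.7, 347.9, 228.9]
eef_rot: [3.141, 0.0, 0.032]
wrist_force: [0.2, -0.5, -0.1]
finger_gap: 93.9
finger_force: 0.0
```

```bash
python3 - <<'E'
from h import *
s=manip.read_state(); print(s["clock"],s["eef_pos"].round(1),s["eef_rot"].round(3),s["joints"].round(2))
print(carfit(cam("wrist"),(406,349)))
t=cam("top"); print(carfit(t,(606,-17),80,8,50,120))
E
```

```text
8.7 [406.7 347.9 228.9] [3.141 0.    0.032] [ 0.64  0.25  1.53 -0.    1.36  2.18]
([[408.7, 351.5, 102.0, 42.1, 1.2], [408.8, 351.6, 102.0, 42.1, 1.4]], 3537, array([27.9, 38.9]))
([[603.4, -17.8, 104.8, 40.7, -0.0], [604.2, -18.2, 105.2, 39.6, 3.6]], 307, array([145.7, 160.4]))
```

Call:
servo_tool:
  motion:
    - [[0.004,0.004,-0.09,0,0,-0.003,0],[0.004,0.004,-0.18,0,0,-0.003,0],[0.004,0.004,-0.27,0,0,-0.003,0],[0.004,0.004,-0.36,0,0,-0.003,0],[0.004,0.004,-0.42,0,0,-0.003,0],[0.004,0.004,-0.444,0,0,-0.003,0],[0.004,0.004,-0.444,0,0,-0.003,0.3],[0.004,0.004,-0.444,0,0,-0.003,1],[0.004,0.004,-0.444,0,0,-0.003,1],[0.004,0.004,-0.444,0,0,-0.003,1]]

```text
clock: 9.8
eef_pos: [409.1, 350.6, 7.9]
eef_rot: [-3.14, -0.002, 0.022]
wrist_force: [0.0, 0.1, 0.4]
finger_gap: 65.3
finger_force: 0.0
```

Call:
servo_tool:
  motion:
    - [[0,0,0,0,0,0,1],[0,0,0,0,0,0,1],[0,0,0,0,0,0,1],[0,0,0,0,0,0,1],[0,0,0,0,0,0,1],[0,0,0,0,0,0,1]]
  newtons: 20

```text
clock: 10.4
eef_pos: [408.5, 350.2, 6.6]
eef_rot: [-3.141, -0.0, 0.022]
wrist_force: [-1.5, 0.7, 4.1]
finger_gap: 39.8
finger_force: 20.0
```

Call:
servo_tool:
  motion:
    - [[0,0,0.05,0,0,0,1],[0,0,0.14,0,0,0,1],[0,0,0.23,0,0,0,1],[0,0,0.32,0,0,0,1],[0,0,0.41,0,0,0,1],[0,0,0.5,0,0,0,1],[0.04,-0.054,0.53,0,0,0.013,1],[0.09,-0.12,0.53,0,0,0.013,1],[0.14,-0.19,0.53,0,0,0.013,1],[0.19,-0.26,0.53,0,0,0.013,1]]

```text
clock: 11.4
eef_pos: [504.1, 218.6, 271.2]
eef_rot: [3.141, 0.0, 0.063]
wrist_force: [-0.1, 0.3, -0.4]
finger_gap: 39.7
finger_force: 20.0
```

Call:
servo_tool:
  motion:
    - [[0.05,-0.07,0,0,0,0,1],[0.1,-0.14,0,0,0,0,1],[0.15,-0.2,0,0,0,0,1],[0.192,-0.256,0,0,0,0,1],[0.192,-0.256,-0.04,0,0,0,1],[0.192,-0.256,-0.12,0,0,0,1],[0.192,-0.256,-0.2,0,0,0,1],[0.192,-0.256,-0.25,0,0,0,1],[0.192,-0.256,-0.25,0,0,0,1],[0.192,-0.256,-0.25,0,0,0,1]]

```text
clock: 12.4
eef_pos: [599.7, 92.1, 147.2]
eef_rot: [3.142, -0.0, 0.063]
wrist_force: [-0.4, -0.8, -0.4]
finger_gap: 39.8
finger_force: 20.0
```

Commanded z is 146.4; I'll lower to 128.4.

Call:
servo_tool:
  motion:
    - [[0,0,-0.02,0,0,0,1],[0,0,-0.03,0,0,0,1],[0,0,-0.036,0,0,0,1],[0,0,-0.037,0,0,0,1],[0,0,-0.037,0,0,0,0.6],[0,0,-0.037,0,0,0,0.3],[0,0,-0.037,0,0,0,0.1],[0,0,-0.037,0,0,0,0.1],[0,0,-0.037,0,0,0,0.1],[0,0,-0.037,0,0,0,0.1]]

```text
clock: 13.4
eef_pos: [599.5, 92.1, 128.0]
eef_rot: [-3.142, -0.0, 0.063]
wrist_force: [0.3, 1.1, -0.3]
finger_gap: 76.4
finger_force: 0.0
```

Call:
servo_tool:
  motion:
    - [[0,0,0.04,0,0,0,0.1],[0,0,0.12,0,0,0,0],[0,0,0.2,0,0,0,0],[0,0,0.28,0,0,0,0],[0,0,0.36,0,0,0,0],[0,0,0.42,0,0,0,0],[0,-0.08,0.42,0,0,0,0],[0,-0.16,0.42,0,0,0,0],[0,-0.24,0.42,0,0,0,0],[0,-0.32,0.42,0,0,0,0]]

```text
clock: 14.4
eef_pos: [599.2, -69.4, 338.1]
eef_rot: [3.142, -0.0, 0.063]
wrist_force: [0.9, 0.9, -0.1]
finger_gap: 93.5
finger_force: 0.0
```

Call:
servo_tool:
  motion:
    - [[0,-0.08,0,0,0,0,0],[0,-0.15,0,0,0,0,0],[0,-0.2,0,0,0,0,0],[0,-0.2,0,0,0,0,0],[0,-0.2,0,0,0,0,0]]

```text
clock: 14.9
eef_pos: [599.4, -167.9, 337.8]
eef_rot: [-3.141, 0.0, 0.062]
wrist_force: [-0.4, -0.1, 0.2]
finger_gap: 94.0
finger_force: 0.0
```

```bash
python3 - <<'E'
from h import *
s=manip.read_state(); print(s["clock"],s["eef_pos"].round(1),s["eef_rot"].round(3))
c=cam("wrist"); save(c,"w3.png"); w=cloud(c);z=w[...,2]
print("cars",carfit(c,(606,-17),70,8,50,120),carfit(c,(600,93),70,8,50,120))
near=np.hypot(w[...,0]-607,w[...,1]+171)<60
for nm,m in(("top",near&(z>270)),("bridge",(abs(z-231)<6)&(w[...,1]<-110)&(w[...,1]>-230)&(w[...,0]>480)&(w[...,0]<670))):
    n,l,st,ce=cv2.connectedComponentsWithStats(m.astype(np.uint8)); i=1+np.argmax(st[1:,4]); p=w[l==i]; print(nm,len(p),cv2.minAreaRect(p[:,:2].astype(np.float32)),np.median(p[:,2]))
    if nm=="bridge":
        # hole: dark blob within expected location
        d=(np.hypot(w[...,0]-538,w[...,1]+175)<20)&(c["frame"].max(2)<110); v,u=np.nonzero(d); print(len(u), ray(c,u.mean(),v.mean(),230) if len(u) else "")
E
```

```text
14.9 [ 599.4 -167.9  337.8] [-3.141  0.     0.062]
cars ([[606.4, -18.5, 101.8, 42.7, 4.2], [606.4, -18.5, 101.8, 42.7, 4.2]], 4209, array([147.7, 158.7])) ([[599.6, 91.0, 101.1, 43.5, 3.5], [599.6, 91.0, 101.1, 43.5, 3.5]], 4831, array([145.8, 158.6]))
top 46883 ((612.7957763671875, -168.85389709472656), (44.79360580444336, 116.27330017089844), 3.7791731357574463) 452.37918771439763
bridge 11049 ((579.4534912109375, -172.8903045654297), (131.1536102294922, 70.1980209350586), 3.542001247406006) 231.2261912764033
92 [ 537.77915723 -174.22093511  230.        ]
```

View pics/w3.png

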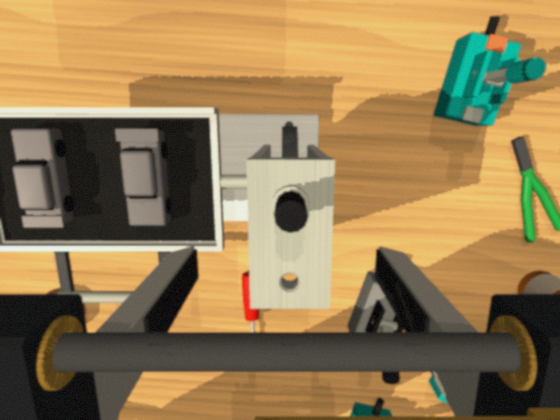

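The wrist view shows both cars flat and roof up in the tray ((38,178) and (143,175)), the pin knob at (291,210), and the parking hole at (289,280).

```bash
python3 - <<'E'
from h import *
for n in("wrist","top"):
    c=cam(n); w=cloud(c);z=w[...,2]
    k=(np.hypot(w[...,0]-607,w[...,1]+171)<40)&(z>270)&(z<285); p=w[k]; v,u=np.nonzero(k)
    P=np.array([ray(c,a,b,276)[:2] for a,b in zip(u,v)],np.float32)
    print(n,k.sum(),p.mean(0).round(1),np.median(z[k]),cv2.minEnclosingCircle(P),cv2.minAreaRect(P))
    d=(np.hypot(w[...,0]-538,w[...,1]+175)<25)&(z<222); v,u=np.nonzero(d)
    print("hole1 lowdepth",len(u),[np.median([ray(c,a,b,230)[:2] for a,b in zip(u,v)],0)] if len(u) else "")
E
```

```text
wrist 903 [ 610.9 -170.8  276.8] 277.0436285055809 ((610.719970703125, -170.68592834472656), 12.333151817321777) ((610.6260986328125, -170.7950439453125), (24.21684455871582, 22.935787200927734), 11.94064712524414)
hole1 lowdepth 79 [array([ 539.99378437, -175.68410233])]<stdin>:6: RuntimeWarning: Mean of empty slice.
  ret = um.true_divide(
  return _methods._mean(a, axis=axis, dtype=dtype,
  ret = ret.dtype.type(ret / rcount)
Traceback (most recent call last):
cv2.error: OpenCV(4.12.0) /io/opencv/modules/imgproc/src/shapedescr.cpp:201: error: (-215:Assertion failed) count >= 0 && (depth == CV_32F || depth == CV_32S) in function 'minEnclosingCircle'
```

Call:
servo_tool:
  motion:
    - [[0.02,-0.007,0,0,0,0,0],[0.02,-0.007,-0.06,0,0,0,0],[0.02,-0.007,-0.12,0,0,0,0],[0.02,-0.007,-0.17,0,0,0,0],[0.02,-0.007,-0.194,0,0,0,0.3],[0.02,-0.007,-0.194,0,0,0,0.5],[0.02,-0.007,-0.194,0,0,0,0.7],[0.02,-0.007,-0.194,0,0,0,1],[0.02,-0.007,-0.194,0,0,0,1],[0.02,-0.007,-0.194,0,0,0,1]]
  newtons: 15

```text
clock: 16.05
eef_pos: [609.7, -171.5, 241.6]
eef_rot: [3.141, -0.001, 0.063]
wrist_force: [-0.5, -0.5, 1.0]
finger_gap: 49.4
finger_force: 0.0
```

Call:
servo_tool:
  motion:
    - [[0,0,0,0,0,0,1],[0,0,0,0,0,0,1],[0,0,0,0,0,0,1],[0,0,0,0,0,0,1],[0,0,0,0,0,0,1],[0,0,0,0,0,0,1]]
  newtons: 30

```text
clock: 16.65
eef_pos: [609.5, -171.4, 241.0]
eef_rot: [-3.142, -0.0, 0.063]
wrist_force: [-0.5, -0.0, 0.3]
finger_gap: 23.2
finger_force: 30.0
```

Call:
servo_tool:
  motion:
    - [[0,0,0.03,0,0,0,1],[0,0,0.07,0,0,0,1],[0,0,0.11,0,0,0,1],[0,0,0.12,0,0,0,1],[-0.05,-0.003,0.12,0,0,0,1],[-0.1,-0.006,0.12,0,0,0,1],[-0.14,-0.009,0.12,0,0,0,1],[-0.14,-0.009,0.12,0,0,0,1],[-0.14,-0.009,0.12,0,0,0,1]]

```text
clock: 17.55
eef_pos: [539.5, -175.9, 300.6]
eef_rot: [-3.142, 0.0, 0.063]
wrist_force: [0.4, -0.4, -0.1]
finger_gap: 23.5
finger_force: 30.0
```

```bash
python3 - <<'E'
from h import *
c=cam("scene"); w=cloud(c)
k=(w[...,2]>230)&(np.hypot(w[...,0]-540,w[...,1]+174)<40)
c2=cam("wrist")
A=cv2.resize(c["frame"][170:300,190:290,::-1],(400,520)); B=cv2.resize(c2["frame"][:,:,::-1],(400,520)); cv2.imwrite("pics/p4.png",np.hstack([A,B]))
print(manip.read_state()["wrist_force"].round(1))
E
```

```text
[ 1.6  0.4 -0.5]
```

View pics/p4.png

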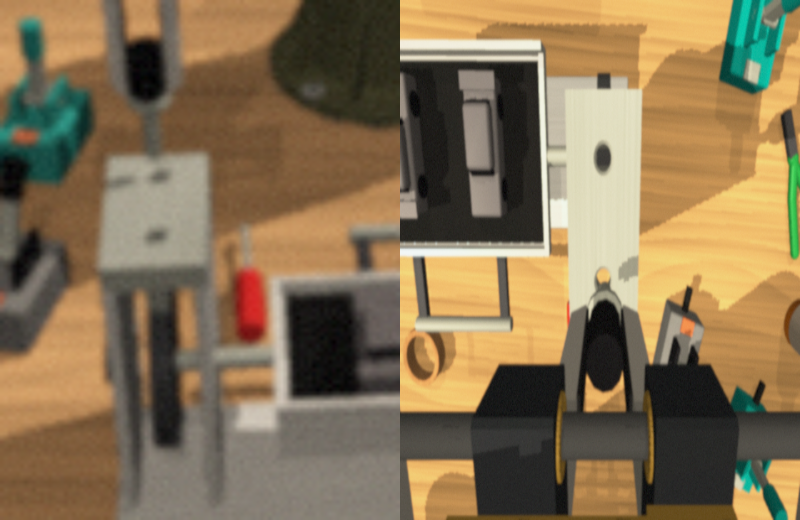

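The pin is held upright above the parking hole (left panel, pin at (150,70), hole at (158,178)).

Call:
servo_tool:
  motion:
    - [[0,0,-0.02,0,0,0,1],[0,0,-0.035,0,0,0,1],[0,0,-0.045,0,0,0,1],[0,0,-0.055,0,0,0,1],[0,0,-0.06,0,0,0,1],[0,0,-0.06,0,0,0,1]]

```text
clock: 18.25
eef_pos: [539.4, -175.9, 270.6]
eef_rot: [-3.141, 0.0, 0.063]
wrist_force: [0.1, 0.1, -0.9]
finger_gap: 23.7
finger_force: 30.0
```

Call:
servo_tool:
  motion:
    - [[0,0,-0.02,0,0,0,1],[0,0,-0.04,0,0,0,1],[0,0,-0.05,0,0,0,1],[0,0,-0.056,0,0,0,1],[0,0,-0.059,0,0,0,1],[0,0,-0.059,0,0,0,1]]

```text
clock: 18.85
eef_pos: [539.5, -175.9, 241.4]
eef_rot: [-3.142, 0.0, 0.063]
wrist_force: [0.5, 0.2, -1.7]
finger_gap: 23.4
finger_force: 30.0
```

Call:
servo_tool:
  motion:
    - [[0,0,0,0,0,0,0.7],[0,0,0,0,0,0,0.5],[0,0,0,0,0,0,0.4],[0,0,0,0,0,0,0.4],[0,0,0.05,0,0,0,0.4],[0,0,0.13,0,0,0,0.3],[0,0,0.18,0,0,0.0,0.3],[-0.04,0.08,0.18,0,0,0.04,0.2],[-0.08,0.16,0.18,0,0,0.08,0.1],[-0.12,0.24,0.18,0,0,0.12,0]]

```text
clock: 19.85
eef_pos: [478.5, -54.8, 331.4]
eef_rot: [3.142, -0.0, 0.444]
wrist_force: [0.1, 0.7, 0.0]
finger_gap: 86.5
finger_force: 0.0
```

Call:
servo_tool:
  motion:
    - [[-0.03,0.08,0,0,0,0.045,0],[-0.049,0.166,0,0,0,0.09,0],[-0.049,0.166,0,0,0,0.135,0],[-0.049,0.166,0,0,0,0.18,0],[-0.049,0.166,0,0,0,0.225,0],[-0.049,0.166,0,0,0,0.27,0],[-0.049,0.166,0,0,0,0.315,0],[-0.049,0.166,0,0,0,0.36,0],[-0.049,0.166,0,0,0,0.38,0.2],[-0.049,0.166,0,0,0,0.38,0.3]]

```text
clock: 20.85
eef_pos: [455.0, 27.1, 331.6]
eef_rot: [3.141, 0.0, 1.635]
wrist_force: [-0.2, -0.6, 0.6]
finger_gap: 80.9
finger_force: 0.0
```

```bash
python3 - <<'E'
from h import *
s=manip.read_state(); print(s["clock"],s["eef_pos"].round(1),s["eef_rot"].round(3),s["finger_gap"],s["joints"].round(2))
c=cam("wrist"); save(c,"w5.png"); w=cloud(c);z=w[...,2]
k=(z>110)&(z<140)&(w[...,0]<475)&(w[...,0]>430)&(w[...,1]>-60)&(w[...,1]<110)
if k.sum(): print(k.sum(),np.median(w[k],0).round(1),cv2.minAreaRect(w[k][:,:2].astype(np.float32)))
t=cam("top"); w=cloud(t);z=w[...,2]; k=(z>240)&(z<285)&(np.hypot(w[...,0]-540,w[...,1]+174)<30); print("pin",k.sum(),w[k].mean(0) if k.sum() else "", z[k].max() if k.sum() else "")
E
```

```text
20.85 [455.   27.1 331.6] [3.141 0.    1.635] 80.93987098946705 [-0.02  0.02  1.56 -0.    1.57 -0.08]
1863 [458.3  35.5 126.5] ((464.7702331542969, 27.60733413696289), (27.439741134643555, 139.5687713623047), 3.5058417320251465)
pin 55 [ 535.47634913 -175.73405286  269.62064734] 281.50562720997914
```

View pics/w5.png

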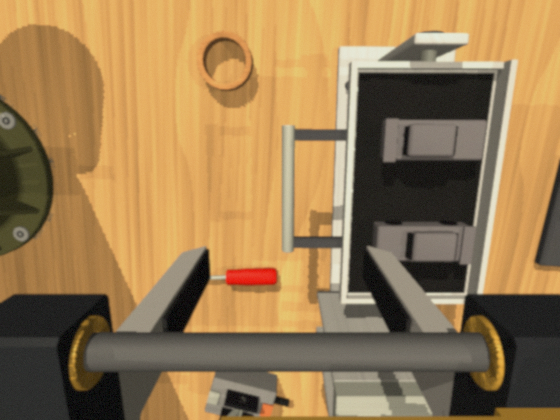

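The wrist view shows the bar at pixel (288,188), both cars in place, and clear space around the bar for the fingers. Descending.

Call:
servo_tool:
  motion:
    - [[0.003,0,-0.08,0,0,0,0.4],[0.003,0,-0.16,0,0,0,0.4],[0.003,0,-0.24,0,0,0,0.4],[0.003,0,-0.32,0,0,0,0.4],[0.003,0,-0.39,0,0,0,0.4],[0.003,0,-0.43,0,0,0,0.4],[0.003,0,-0.455,0,0,0,0.4],[0.003,0,-0.455,0,0,0,0.7],[0.003,0,-0.455,0,0,0,1],[0.003,0,-0.455,0,0,0,1]]
  newtons: 8

```text
clock: 21.95
eef_pos: [457.2, 27.1, 105.1]
eef_rot: [3.14, 0.0, 1.634]
wrist_force: [-0.2, -0.3, 0.4]
finger_gap: 35.8
finger_force: 0.0
```

Call:
servo_tool:
  motion:
    - [[0,0,0,0,0,0,1],[0,0,0,0,0,0,1],[0,0,0,0,0,0,1],[0,0,0,0,0,0,1],[0,0,0,0,0,0,1],[0,0,0,0,0,0,1]]
  newtons: 15

```text
clock: 22.55
eef_pos: [456.6, 27.1, 104.1]
eef_rot: [3.141, 0.0, 1.634]
wrist_force: [-0.0, 0.1, 1.8]
finger_gap: 13.5
finger_force: 15.0
```

Call:
servo_tool:
  motion:
    - [[0.0004,0,0.014,0,0,0,1],[0.0014,0,0.028,0,0,0,1],[0.003,0.0002,0.042,0,0,0,1],[0.0056,0.0004,0.0556,0,0,0,1],[0.009,0.0006,0.069,0,0,0,1],[0.0126,0.0008,0.0827,0,0,0,1],[0.017,0.001,0.096,0,0,0,1],[0.022,0.0014,0.109,0,0,0,1],[0.022,0.0014,0.109,0,0,0,1]]

```text
clock: 23.45
eef_pos: [466.9, 27.7, 159.4]
eef_rot: [-3.14, 0.0, 1.634]
wrist_force: [-11.8, -2.8, 6.9]
finger_gap: 13.0
finger_force: 15.0
```

Call:
servo_tool:
  motion:
    - [[0.006,0.0004,0.013,0,0,0,1],[0.012,0.0008,0.025,0,0,0,1],[0.019,0.0012,0.037,0,0,0,1],[0.027,0.0017,0.049,0,0,0,1],[0.035,0.0022,0.06,0,0,0,1],[0.044,0.0028,0.071,0,0,0,1],[0.044,0.0028,0.071,0,0,0,1],[0.044,0.0028,0.071,0,0,0,1]]

```text
clock: 24.25
eef_pos: [487.4, 29.0, 195.8]
eef_rot: [-3.137, 0.0, 1.634]
wrist_force: [-29.3, -2.8, 25.6]
finger_gap: 13.5
finger_force: 15.0
```

```bash
cat >> h.py <<'E'
def tilt(c):
    """tray tilt from the depth of its dark floor (plane fit, jig yaw 0.063)"""
    w=cloud(c); M=np.array([594.7,36.8,120.]); d=w-M
    r=d[...,0]*.998+d[...,1]*.063; s=-d[...,0]*.063+d[...,1]*.998
    m=(abs(r)<70)&(abs(s)<120)&(c["frame"].max(2)<60)&(abs(d[...,2])<60); r,z=r[m],d[...,2][m]
    for _ in range(5):
        k=np.polyfit(r,z,1); e=abs(z-np.polyval(k,r)); r,z=r[e<max(4,2*e.std())],z[e<max(4,2*e.std())]
    return -np.arctan(k[0]),k[1],len(r)
E
python3 - <<'E'
from h import *
for n in("top","scene"):
    c=cam(n); print(n,tilt(c)); 
save(c,"s6.png",(170,150,420,320),3.1)
print(manip.read_state()["wrist_force"].round(1))
E
```

```text
top (np.float64(0.6696294706268051), np.float64(0.2278727615483856), 363)
scene (np.float64(0.6710219573068551), np.float64(1.2609423927496022), 2297)
[-30.2  -3.5  25.5]
```

View pics/s6.png

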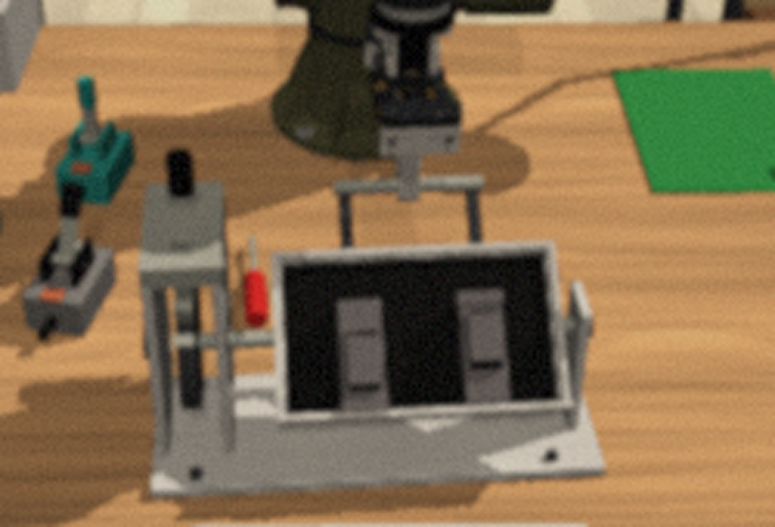

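Tilt is about 0.67 with a roughly 39 N inward radial load, so I'm raising the bar a little to relieve it and reach 0.698.

Call:
servo_tool:
  motion:
    - [[0,0,0.005,0,0,0,1],[0,0,0.01,0,0,0,1],[0,0,0.01,0,0,0,1],[0,0,0.01,0,0,0,1]]

```text
clock: 24.75
eef_pos: [489.8, 29.1, 199.6]
eef_rot: [3.14, 0.0, 1.634]
wrist_force: [-2.0, -1.5, 3.8]
finger_gap: 13.5
finger_force: 15.0
```

```bash
python3 - <<'E'
from h import *
for n in("top","scene"): print(n,tilt(cam(n)))
s=manip.read_state(); print(s["eef_pos"].round(1),s["wrist_force"].round(1))
E
```

```text
top (np.float64(0.7112212203023589), np.float64(0.04869312512674537), 349)
scene (np.float64(0.702235728624353), np.float64(1.5085565835262278), 2224)
[489.7  29.1 199.5] [-1.8 -2.4  4. ]
```

Call:
servo_tool:
  motion:
    - [[0,0,0,0,0,0,0.7],[0,0,0,0,0,0,0.45],[0,0,0,0,0,0,0.45],[0,0,0,0,0,0,0.45],[0,0,0,0,0,0,0.45],[0,0,0.04,0,0,0,0.45],[0,0,0.1,0,0,0,0.45],[0,0,0.18,0,0,0,0.45],[0,0,0.262,0,0,0,0.4],[0,0,0.262,0,0,0,0.4]]

```text
clock: 25.85
eef_pos: [490.6, 29.2, 335.1]
eef_rot: [3.133, 0.001, 1.634]
wrist_force: [0.0, 0.3, -1.0]
finger_gap: 56.5
finger_force: 0.0
```

Call:
servo_tool:
  motion:
    - [[0,0,0,0,0,-0.045,0.4],[0,-0.04,0,0,0,-0.09,0.4],[0,-0.1,0,0,0,-0.135,0.4],[0,-0.16,0,0,0,-0.18,0.4],[0.02,-0.22,0,0,0,-0.225,0.4],[0.04,-0.28,0,0,0,-0.27,0.4],[0.06,-0.34,0,0,0,-0.315,0.3],[0.08,-0.4,0,0,0,-0.36,0.3],[0.1,-0.41,0,0,0,-0.405,0.3],[0.1,-0.41,0,0,0,-0.45,0.3]]

```text
clock: 26.85
eef_pos: [540.0, -177.0, 328.4]
eef_rot: [-3.141, 0.002, 0.213]
wrist_force: [0.3, 0.3, 0.4]
finger_gap: 65.7
finger_force: 0.0
```

Call:
servo_tool:
  motion:
    - [[0,0,0,0,0,-0.045,0.3],[0,0,0,0,0,-0.05,0.3],[0,0,0,0,0,-0.05,0.3]]

```text
clock: 27.15
eef_pos: [539.5, -175.7, 329.6]
eef_rot: [-3.141, 0.0, 0.066]
wrist_force: [-0.0, 0.3, -0.2]
finger_gap: 66.0
finger_force: 0.0
```

```bash
python3 - <<'E'
from h import *
s=manip.read_state(); print(s["clock"],s["eef_pos"].round(1),s["eef_rot"].round(3))
for n in("top","scene"): print(n,tilt(cam(n)))
c=cam("wrist"); w=cloud(c);z=w[...,2]
k=(np.hypot(w[...,0]-540,w[...,1]+175)<30)&(z>266)&(z<287); v,u=np.nonzero(k)
if len(u)>20:
    P=np.array([ray(c,a,b,276)[:2] for a,b in zip(u,v)],np.float32); print("knob",k.sum(),np.median(z[k]),cv2.minAreaRect(P))
d=(np.hypot(w[...,0]-609,w[...,1]+170)<25)&(c["frame"].max(2)<110); v,u=np.nonzero(d); print("hole0",len(u),ray(c,u.mean(),v.mean(),230))
E
```

```text
27.15 [ 539.5 -175.7  329.6] [-3.141  0.     0.066]
top (np.float64(0.7063396031019129), np.float64(0.19425122866031677), 761)
scene (np.float64(0.6953959521579178), np.float64(1.2682682019839842), 2169)
knob 992 276.9965477551053 ((541.2904663085938, -176.33029174804688), (25.131160736083984, 22.953418731689453), 12.297486305236816)
hole0 283 [ 609.76094078 -170.3337144   230.        ]
```

Call:
servo_tool:
  motion:
    - [[0,0,-0.06,0,0,0,0.3],[0,0,-0.12,0,0,0,0.3],[0,0,-0.16,0,0,0,0.3],[0,0,-0.177,0,0,0,0.4],[0,0,-0.177,0,0,0,0.6],[0,0,-0.177,0,0,0,1],[0,0,-0.177,0,0,0,1],[0,0,-0.177,0,0,0,1],[0,0,-0.177,0,0,0,1],[0,0,-0.177,0,0,0,1]]
  newtons: 30

```text
clock: 28.3
eef_pos: [539.7, -175.9, 242.0]
eef_rot: [3.141, -0.001, 0.063]
wrist_force: [-0.4, -0.3, 3.9]
finger_gap: 23.5
finger_force: 30.0
```

Call:
servo_tool:
  motion:
    - [[0,0,0,0,0,0,1],[0,0,0,0,0,0,1],[0,0,0,0,0,0,1]]
  newtons: 30

```text
clock: 28.6
eef_pos: [539.7, -175.9, 242.0]
eef_rot: [3.141, -0.001, 0.063]
wrist_force: [-0.7, 0.5, 5.7]
finger_gap: 23.2
finger_force: 30.0
```

Call:
servo_tool:
  motion:
    - [[0,0,0.03,0,0,0,1],[0,0,0.07,0,0,0,1],[0,0,0.11,0,0,0,1],[0,0,0.12,0,0,0,1],[0.05,0.003,0.12,0,0,0,1],[0.1,0.006,0.12,0,0,0,1],[0.14,0.009,0.12,0,0,0,1],[0.14,0.009,0.12,0,0,0,1],[0.14,0.009,0.12,0,0,0,1]]

```text
clock: 29.5
eef_pos: [609.2, -171.2, 300.1]
eef_rot: [-3.141, 0.002, 0.063]
wrist_force: [-0.1, -0.8, -0.5]
finger_gap: 23.4
finger_force: 30.0
```

Call:
servo_tool:
  motion:
    - [[0,0,-0.02,0,0,0,1],[0,0,-0.035,0,0,0,1],[0,0,-0.045,0,0,0,1],[0,0,-0.055,0,0,0,1],[0,0,-0.06,0,0,0,1],[0,0,-0.06,0,0,0,1]]

```text
clock: 30.1
eef_pos: [609.4, -171.3, 271.1]
eef_rot: [-3.141, 0.0, 0.063]
wrist_force: [0.4, 0.6, -0.2]
finger_gap: 23.3
finger_force: 30.0
```

Call:
servo_tool:
  motion:
    - [[0,0,-0.015,0,0,0,1],[0,0,-0.03,0,0,0,1],[0,0,-0.04,0,0,0,1],[0,0,-0.05,0,0,0,1],[0,0,-0.057,0,0,0,1],[0,0,-0.06,0,0,0,1],[0,0,-0.06,0,0,0,1]]

```text
clock: 30.8
eef_pos: [609.5, -171.3, 242.1]
eef_rot: [3.141, -0.001, 0.063]
wrist_force: [-2.9, 0.7, 4.3]
finger_gap: 23.6
finger_force: 30.0
```

Call:
servo_tool:
  motion:
    - [[0,0,0,0,0,0,0.7],[0,0,0,0,0,0,0.5],[0,0,0,0,0,0,0.4],[0,0,0,0,0,0,0.4],[0,0,0.05,0,0,0,0.4],[0,0,0.12,0,0,0,0.4],[0,0,0.18,0,0,0,0.4],[0,0,0.19,0,0,0,0.4],[0,0,0.19,0,0,0,0.4]]

```text
clock: 31.7
eef_pos: [609.6, -171.3, 336.8]
eef_rot: [3.141, -0.001, 0.063]
wrist_force: [-0.1, -0.2, -0.7]
finger_gap: 56.6
finger_force: 0.0
```

```bash
python3 - <<'E'
from h import *
for n in("top","scene"): print(n,tilt(cam(n)))
c=cam("wrist"); w=cloud(c);z=w[...,2]
k=(np.hypot(w[...,0]-610,w[...,1]+171)<30)&(z>262)&(z<305); v,u=np.nonzero(k)
P=np.array([ray(c,a,b,276)[:2] for a,b in zip(u,v)],np.float32); print("knob",k.sum(),np.median(z[k]),cv2.minAreaRect(P))
# lever / switch from top, arm clear
t=cam("top"); w=cloud(t); z=w[...,2]; k=(np.hypot(w[...,0]-400,w[...,1]+317)<80)
for lo,hi in((40,50),(60,90),(90,110),(110,145)):
    q=w[k&(z>lo)&(z<hi)]; print(lo,len(q),q.mean(0).round(1) if len(q) else"")
cv2.imwrite("pics/p7.png",np.hstack([cv2.resize(c["frame"][:,:,::-1],(420,315)),cv2.resize(t["frame"][190:265,330:400,::-1],(294,315))]))
E
```

```text
top (np.float64(0.710926331411743), np.float64(0.06738999610422557), 723)
scene (np.float64(0.6992554905698215), np.float64(1.1876318703195148), 2203)
knob 992 276.9495402257626 ((611.7315673828125, -171.57154846191406), (26.47351837158203, 23.00809097290039), 12.06407642364502)
40 255 [ 406.  -320.1   44.8]
60 67 [ 406.2 -321.4   70.7]
90 4 [ 391.3 -317.   101.6]
110 40 [ 372.8 -313.8  129.7]
```

View pics/p7.png

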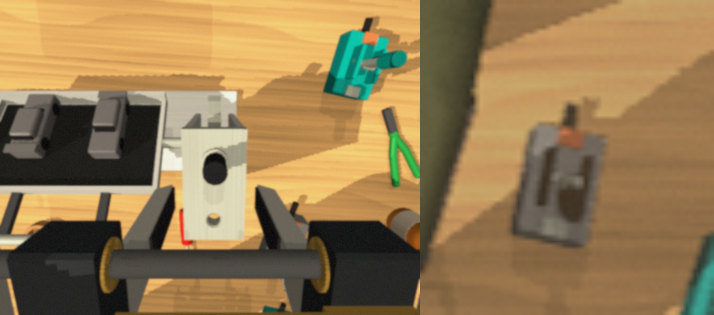

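The pin is home again (knob top 277 mm as at the start), tilt is about 0.70, and the cars rest against the low rim. The grey switch's lever still leans towards the robot (right panel). Moving to a point behind the lever with the fingers closed.

Call:
servo_tool:
  motion:
    - [[-0.09,-0.04,0,0,0,-0.015,0.5],[-0.18,-0.08,0,0,0,-0.03,1],[-0.27,-0.12,0,0,0,-0.045,1],[-0.36,-0.16,0,0,0,-0.06,1],[-0.45,-0.2,0,0,0,-0.08,1],[-0.53,-0.24,0,0,0,-0.091,1],[-0.573,-0.261,0,0,0,-0.091,1],[-0.573,-0.261,0,0,0,-0.091,1],[-0.573,-0.261,0,0,0,-0.091,1]]
  newtons: 10

```text
clock: 32.8
eef_pos: [323.0, -301.8, 336.1]
eef_rot: [-3.141, 0.0, -0.224]
wrist_force: [0.5, -0.0, -0.8]
finger_gap: 0.6
finger_force: 0.0
```

Call:
servo_tool:
  motion:
    - [[0,0,-0.09,0,0,0,1],[0,0,-0.18,0,0,0,1],[0,0,-0.27,0,0,0,1],[0,0,-0.36,0,0,0,1],[0,0,-0.43,0,0,0,1],[0,0,-0.448,0,0,0,1],[0,0,-0.448,0,0,0,1],[0,0,-0.448,0,0,0,1]]

```text
clock: 33.6
eef_pos: [323.9, -302.2, 113.9]
eef_rot: [3.141, -0.002, -0.222]
wrist_force: [1.3, 0.2, 0.9]
finger_gap: 0.6
finger_force: 0.0
```

Call:
servo_tool:
  motion:
    - [[0.03,-0.007,0,0,0,0,1],[0.06,-0.014,0,0,0,0,1],[0.09,-0.021,0,0,0,0,1],[0.12,-0.028,0,0,0,0,1],[0.15,-0.034,0,0,0,0,1],[0.174,-0.04,0,0,0,0,1],[0.174,-0.04,0,0,0,0,1],[0.12,-0.028,0,0,0,0,1],[0.04,-0.01,0,0,0,0,1],[0,0,0,0,0,0,1]]

```text
clock: 34.6
eef_pos: [320.9, -301.1, 113.2]
eef_rot: [3.141, -0.001, -0.223]
wrist_force: [0.8, -0.9, 0.5]
finger_gap: 0.6
finger_force: 0.0
```

Call:
servo_tool:
  motion:
    - [[0,0,0.08,0,0,0,1],[0,0,0.17,0,0,0,1],[0,0,0.26,0,0,0,1],[-0.1,0,0.3,0,0,0,1],[-0.1,0,0.3,0,0,0,1],[-0.1,0,0.3,0,0,0,1]]

```text
clock: 35.2
eef_pos: [272.4, -301.9, 263.7]
eef_rot: [3.14, -0.002, -0.224]
wrist_force: [0.5, -0.4, -0.1]
finger_gap: 0.7
finger_force: 0.0
```

```bash
python3 - <<'E'
from h import *
c=cam("scene"); print(tilt(c)); save(c,"s8.png",(90,180,410,320),2.4)
w=cloud(c);z=w[...,2]; k=(np.hypot(w[...,0]-406,w[...,1]+320)<75)&(z>105)&(z<145); print("tip",k.sum(),w[k].mean(0).round(1) if k.sum() else"")
s=manip.read_state(); print(s["clock"],s["eef_pos"].round(1),s["wrist_force"].round(1))
E
```

```text
(np.float64(0.7009297959954364), np.float64(1.2116926810783086), 2211)
tip 65 [ 441.3 -322.8  124.7]
35.25 [ 272.9 -301.7  262.8] [ 0.7 -0.2  0.3]
```

View pics/s8.png

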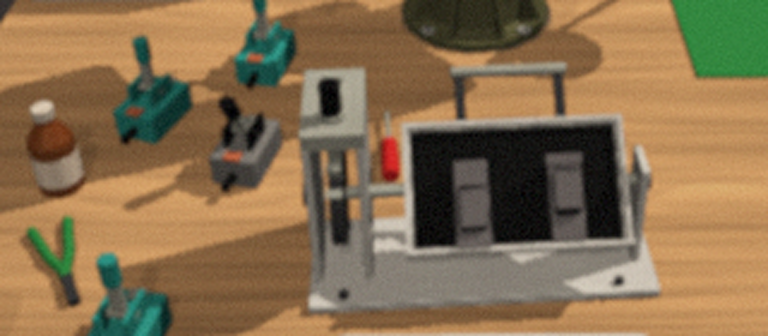

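The lever now leans away from the robot (tip at x ≈ 441 mm, beyond the pivot at 406). The tray is at 0.70 with the pin home and both cars flat. Handing in.

```bash
python3 -c "
from h import *
print(manip.sign_off())"
```

```text
the job is handed in; nothing more can be done
None
```

I handed the job in with both cars found on the bench lying flat and roof up in the tray, the tray locked at about 40° with the pin home in its own hole, and the lamp lever over to on; no verdict was returned.

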